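Fit a polisher's brush head and hold its run button half pressed

ROBOT

A 6-joint arm with a two-finger parallel gripper is mounted at the origin on the work surface. World frame = base frame: x ahead of the robot, y to its left, z up, the work surface at z = 0. Lengths are in mm, angles in degrees, forces in N, time in s.
With the tool pointing down it reaches from about 325 to 775 mm from the base axis. Payload 9.3 kg.
Tool frame: the origin (TCP) lies on the centre line of the jaws, within the pads' length; the fingertips stand 22 mm ahead of it and the grasp point (between the pads) lies 3 mm ahead of it; z points along the fingers, y is the direction in which the jaws open and shut (so a half turn about z gives the same grasp; the last joint's range is limited). The gripper opens to 85 mm and grips with 20 to 120 N. Pads are 22 mm wide; open, the fingers measure 114 mm over their backs; the gripper's body (76 mm by 85 mm) begins 54 mm behind the grasp point. The pads swing forward as they close: fully open they stand 13 mm farther back than shut.
Start: joints at [-75.894, 14.817, 1.232, 76.415, 0, 81.257], TCP at [213.565, -506.84, 253.279] pointing down, gripper open.
Joint ranges: [-174.27, 174.27], [-52.1, 104.24], [-59.71, 78.15], [-110.17, 111.67], [-87.03, 83.33], [-180, 180]. Speed limits (degrees/s): [127.2, 127.2, 159.86, 180, 180, 180].

INTERFACE

Orientations are given as a 3x3 rotation matrix whose columns are the frame's x, y, z axes.
In Python, from station import manip gives the robot as it stands.
- The arm moves only by the tool servo_tool, never from a script. Its argument "series" is a list of rows, each a list of 2 entries, a list of its own where there are three numbers: the shift along the tool's x, y, z in mm, then the turn, a rotation vector about the tool's x, y, z in rad. A call has exactly 8 rows; each row shifts and turns the commanded pose from where the row before left it, along the tool's axes as they then stand; what a row does not reach is not made up. A row lasts 1/10 s, in which the tool goes at most 50 mm and 8.59 degrees, less where a joint would pass 70% of its speed; a pose out of reach is approached as far as the arm can. A call with a gripper value outside its range is refused whole. "gripper" is the finger opening in mm, from 0 to 85.4, set as the call begins (left out, the last holds). The fingers move at their own pace and stop on an object; the grip force is fixed at half the most. Time passes only in rows, so rows that do not move let the fingers close, or fill a call up. It gives the time, the measured TCP pose, the force and the opening at its end, in the units of the state.
- manip.state(): the state, without advancing time (a new reading comes with each control period).
- manip.get_image(name): name is "scene" or "top"; returns a dict with "img" (400x640x3 uint8, red, green, blue), "range_z" (400x640 float32, mm along the optical axis (not along the pixel's ray), 0 where there is no reading), "fx", "fy", "cx", "cy" (pixels), "xyz" and "rotation" of the camera in the world. Camera axes: x right, y up, looking along -z (the intrinsics and any distortion apply to the point x, -y, -z); pixel columns grow to the right and rows downward; lengths in mm; the calibration is good to about 2 mm. A picture is of the moment at which its call begins.
- manip.hand_in(): hands the job in, once; it reports no verdict.
The state is a dict: "time": time; "q": joint angles; "joint_vel": joint speeds; "joint_efforts": joint torques, N m; "position": TCP position; "eef_rot": TCP orientation; "force": force on the tool from outside, world axes, zero at the start; "ft_torque": the same for the moment, N m; "opening": finger opening in mm.
Only numpy, scipy, OpenCV 4.12 (cv2) and the standard library are available. Lean on these libraries where they do the work, as an engineer would, in place of code of your own. Each camera call takes 0.05 s, during which the arm holds its last target.

TASK

Get the little shoe polisher on the pull-out tray running: thread the wide brush head, hub upward, down the upright spindle until it is fully home on the flange, then thread the small plain collar down on top of it until it rests on the hub. Only after that, press the spring-loaded hold-to-run button with the fingertips about half way down (10 mm of its 20 mm) and finish while holding it there, the parts on the spindle let go; do not push the shoe brush, lint roller or shoe horn about.

Things in the scene. Friction and masses are not known exactly. Their poses are not given: they have to be found in the camera images.
- tray: White laminate pull-out tray, 560 mm (its x) by 940 mm (its y); fixed. Origin at the centre of its underside; its upper face, on which everything stands, lies 12 mm above the origin, and a lip runs round the edge to 22 mm.
- polisher: Shoe polisher, fixed to the tray: a low grey housing 110 mm (its x) by 220 mm (its y), top face 45 mm above the tray. The spindle stands at its y = -65 mm, the button at its y = +65 mm. Origin at the centre of its underside, on the tray.
- seat (a point): Point on the spindle's axis at the top face of the steel drive flange (44 mm across, 6 mm thick), where the brush head's underside rests when fully home: 51 mm above the tray; z up. The fixed steel spindle rises 74 mm above this point, 16 mm in diameter, its top 8 mm tapering to 8 mm.
- run_button (a joint): Travel of the hold-to-run button in m: 0 = released (up), grows as it is pressed straight down, 0.020 = bottomed. Spring return: about 3 N to start, 6 N at half travel, 9 N at the bottom; it springs back when let go.
- button_top (a point): Centre of the top face of the round black button, which moves with it: a flat cap 40 mm across and 10 mm thick; released, its top is 32 mm above the housing's top face (77 mm above the tray).
- brush_head: Loose wide brush head, 0.08 to 0.17 kg: a bristle-edged disc 68 mm across and 12 mm high, and above it a hub 36 mm across rising to 38 mm total height; a 20 mm hole runs right through. It stands hub up on the tray. Origin at the centre of its underside, z up the hole. Grip it by the hub.
- collar: Loose plain steel collar (a short tube), 0.06 to 0.11 kg: 30 mm outside diameter, 20 mm hole, 28 mm high, standing upright on the tray. Origin at the centre of its underside, z up the hole. Resting on the hub it lies 38 mm above the seat point.
- shoe_brush: Bystander: steel-backed shoe brush 55 by 150 mm, 38 mm high, bristles down; origin at the centre of its underside, long along its y.
- lint_roller: Bystander: plastic lint roller lying in a half cover, about 190 mm long (along its y), 50 mm wide, 49 mm high; origin on its underside near the middle.
- shoe_horn: Bystander: flat dark silicone shoe horn 160 mm long (along its y), 38 mm wide, 6 mm thick; origin on its underside near the middle.
Things that resemble listed ones, but are neither listed nor needed, are in the scene too. There is more than one size of the brush_head; the one meant has the size given above.

How it is judged:
By the outcome, as a careful person would: the job done as asked, in the order asked, and still so for the second after the job is handed in, while the arm keeps its last pose, push and grip.
It also fails if it takes over 69 s, if anything falls off the work surface, if the arm or the gripper's body presses on something with over 40 N, if the wrist force passes 120 N, or if a joint passes its speed limit or range.

## Working session

There is one attempt and no reset: what is moved stays moved. The work goes in short steps, Python scripts to look and compute and a tool call to move; the robot and the scene stay as the last step left them, time stands still between calls to the robot, and variables do not carry over. Pictures are saved under pics/ and viewed, and the job is handed in when it is done.

Besides the shell and the picture viewer there is one more tool, called after "Emit:" as name([rows], argument=value, ...), one row to a line, values as JSON. servo_tool: Moves the arm, as the interface text tells. Its arguments: {"type":"object","properties":{"series":{"type":"array"},"gripper":{"type":"number"}},"required":["series"]}

```bash
ls; mkdir -p pics
cat > h.py <<'E'
import numpy as np, cv2, pickle
from station import manip
def grab(n,tag):
    d=manip.get_image(n); pickle.dump(d,open(f'pics/{tag}.pkl','wb'))
    cv2.imwrite(f'pics/{tag}.png',d['img'][:,:,::-1]); return d
def load(tag): return pickle.load(open(f'pics/{tag}.pkl','rb'))
def world(d,u,v,z=None):
    zz=d['range_z'][int(round(v)),int(round(u))]
    r=np.array([(u-d['cx'])/d['fx'],-(v-d['cy'])/d['fy'],-1.0])
    R=np.array(d['rotation']);o=np.array(d['xyz'])
    if z is not None:
        w=R@r; return o+w*(z-o[2])/w[2]
    return o+R@(r*zz)
def cloud(d):
    H,W=d['range_z'].shape;u,v=np.meshgrid(np.arange(W),np.arange(H))
    zz=d['range_z']; r=np.stack([(u-d['cx'])/d['fx'],-(v-d['cy'])/d['fy'],-np.ones_like(zz)],-1)*zz[...,None]
    P=r@np.array(d['rotation']).T+np.array(d['xyz']); P[zz==0]=np.nan; return P
def crop(d,tag,u0,v0,u1,v1,s):
    cv2.imwrite(f'pics/{tag}.png',cv2.resize(d['img'][v0:v1,u0:u1,::-1],None,fx=s,fy=s,interpolation=cv2.INTER_CUBIC))
E
python3 - <<'E'
from h import *
for n in('scene','top'):
    d=grab(n,n+'0'); print({k:v for k,v in d.items() if k not in('img','range_z')})
print(manip.state())
E
```

```text
pics
{'fx': 466.6011788068321, 'fy': 466.6011788068321, 'cx': 321.4631790153449, 'cy': 205.18790797261258, 'xyz': array([1534.8301932 , -253.23820768, 1025.6635935 ]), 'rotation': array([[ 0.31859592, -0.59881607,  0.73478974],
       [ 0.94787016,  0.20635834, -0.24281351],
       [-0.00622937,  0.77384466,  0.63334481]])}
{'fx': 428.88987669046907, 'fy': 428.88987669046907, 'cx': 318.20820692269575, 'cy': 195.86114362180902, 'xyz': array([ 278.06840384,  120.66424711, 1219.47282762]), 'rotation': array([[ 0.00442412,  0.98521783, -0.17124911],
       [-0.99996356,  0.00560901,  0.00643588],
       [ 0.00730128,  0.1712144 ,  0.98520674]])}
{'time': 0.1, 'q': array([-7.58942636e+01,  1.48483153e+01,  1.19483564e+00,  7.64155728e+01,
        4.78398659e-04,  8.12581491e+01]), 'joint_vel': array([ 0.01810543, -0.07706573,  0.07617042, -0.16691413, -0.0915304 ,
       -0.0555323 ]), 'joint_efforts': array([ 5.90706113e-03, -5.56693447e+01,  3.45071805e+01,  1.15853793e-02,
       -1.35656301e-04,  5.41159864e-07]), 'position': array([ 213.51201387, -506.62989188,  252.72422331]), 'eef_rot': array([[ 9.21541010e-01,  3.88280936e-01, -2.85622393e-04],
       [ 3.88280993e-01, -9.21540286e-01,  1.17088899e-03],
       [ 1.91421331e-04, -1.18992397e-03, -9.99999274e-01]]), 'force': array([-0.53895947,  0.2828575 ,  0.26054591]), 'ft_torque': array([-0.01612928, -0.01734025, -0.01710228]), 'opening': 84.84830784974157}
```

View pics/scene0.png

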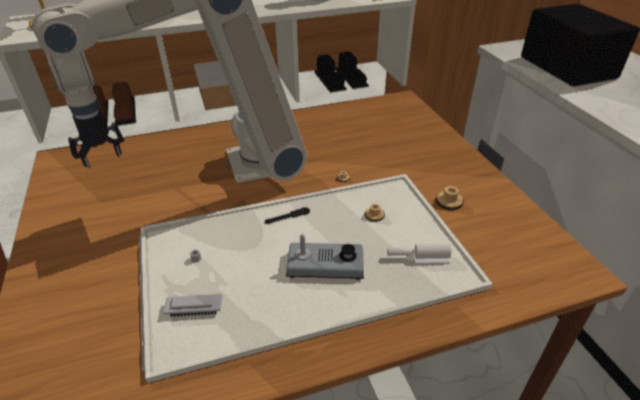

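View pics/top0.png

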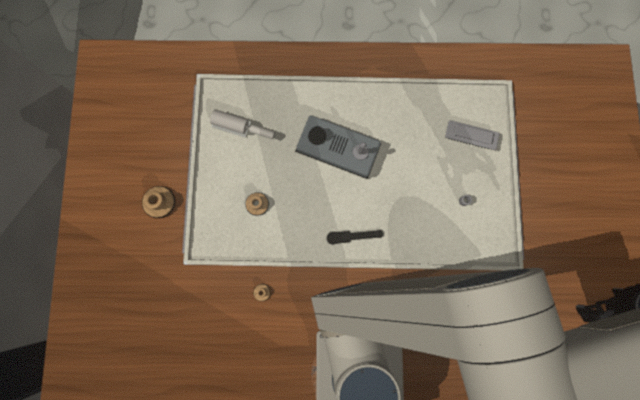

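Three brush heads in the top view: (158,201) is on the table, (257,203) is on the tray and (262,292) is a small one on the table. The tray one, about 24 px ≈ 68 mm, seems to fit, so I'll measure it and take crops.

Run:
```python
from h import *
d=load('top0');s=load('scene0')
a=[]
for (im,b,s_) in ((d,(130,170,290,310),5),):
    crop(im,'c_heads',*b,s_)
t=np.hstack([cv2.resize(d['img'][100:190,290:400,::-1],(550,450),interpolation=cv2.INTER_CUBIC)])
cv2.imwrite('pics/c_pol.png',t)
cv2.imwrite('pics/c_sc.png',np.vstack([cv2.resize(s['img'][225:285,280:380,::-1],(600,360),interpolation=2),cv2.resize(s['img'][195:225,355:405,::-1],(600,360)[:1]+(240,),interpolation=2)]))
for n,im in(('top',d),('scene',s)):
    P=cloud(im)
    np.save(f'pics/P_{n}.npy',P)
P=cloud(d)
# tray level
print('tray z',np.nanmedian(P[150:170,280:295,2]),np.nanmedian(P[230:250,200:300,2]))
for nm,(u0,u1,v0,v1) in dict(big=(135,182,178,225),med=(240,274,187,220),small=(250,275,280,305),coll=(455,480,190,212)).items():
    Q=P[v0:v1,u0:u1].reshape(-1,3);Q=Q[~np.isnan(Q[:,0])]
    base=np.median(Q[:,2])if nm in('coll',) else np.percentile(Q[:,2],20)
    m=Q[:,2]>base+6
    print(nm,base,Q[:,2].max(),Q[m].min(0),Q[m].max(0), 'disc dia x,y',np.ptp(Q[m][:,:2],axis=0))
    h=Q[:,2].max(); t=Q[Q[:,2]>h-6]; print('  top',t.min(0),t.max(0),(t.min(0)+t.max(0))/2,len(t))
```

```text
tray z 11.130369213533754 11.231746736431887
big -1.7389220878512788 57.435816639323775 [408.113841   509.33113299   4.26397603] [539.15364435 641.04057801  57.43581664] disc dia x,y [131.03980335 131.70944502]
  top [447.22837798 544.54574824  51.45843195] [491.87479669 589.31187405  57.43581664] [469.55158734 566.92881115  54.44712429] 90
med 10.261898626234961 55.12703776263447 [420.19668577 241.62222905  16.2631939 ] [511.84002069 335.63989378  55.12703776] disc dia x,y [91.64333492 94.01766473]
  top [449.05701009 270.82955396  49.12927839] [480.08752075 301.07318776  55.12703776] [464.57226542 285.95137086  52.12815808] 35
small -1.4882777824462665 30.90111119761059 [197.07787934 244.7705508    4.60122277] [251.07682511 294.74154691  30.9011112 ] disc dia x,y [53.99894576 49.97099611]
  top [209.15659708 255.99997388  24.97813034] [230.34021029 278.04639141  30.9011112 ] [219.74840369 267.02318264  27.93962077] 31
coll 12.019183926853657 44.46513398755815 [ 462.27252568 -342.79539931   19.12779738] [ 497.55860073 -287.11135852   44.46513399] disc dia x,y [35.28607506 55.68404079]
  top [ 465.06400588 -314.86028825   38.90300498] [ 490.96182203 -288.85191896   44.46513399] [ 478.01291395 -301.8561036    41.68406948] 27
```

View pics/c_heads.png

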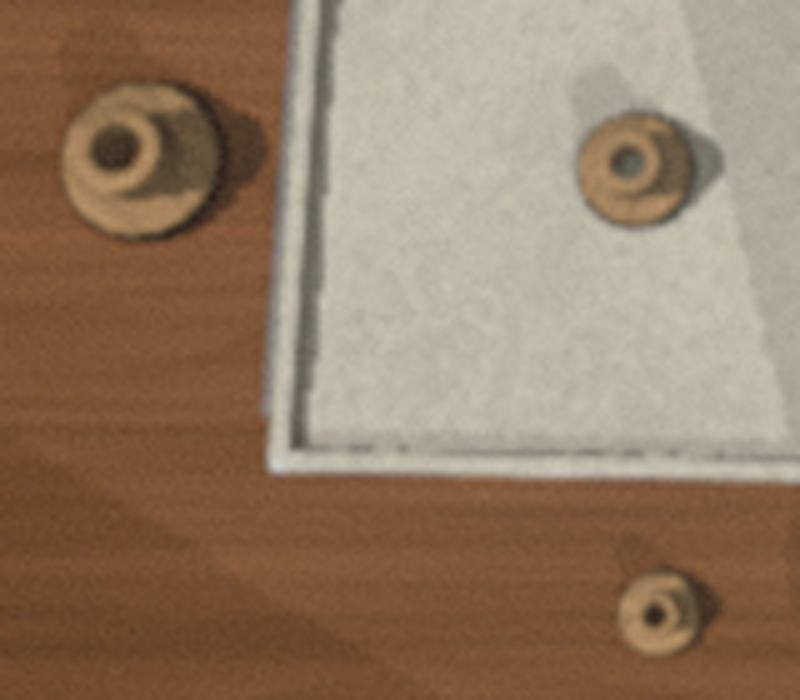

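View pics/c_pol.png

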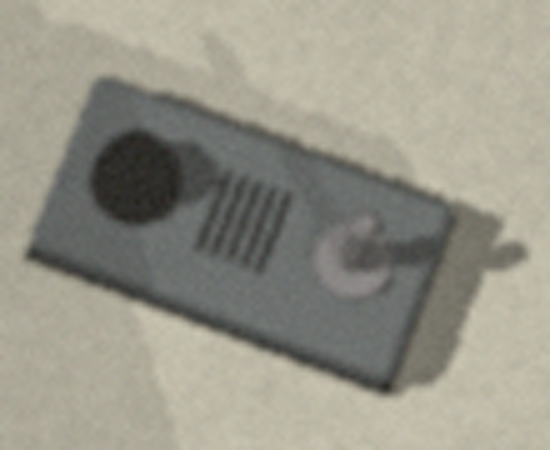

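View pics/c_sc.png

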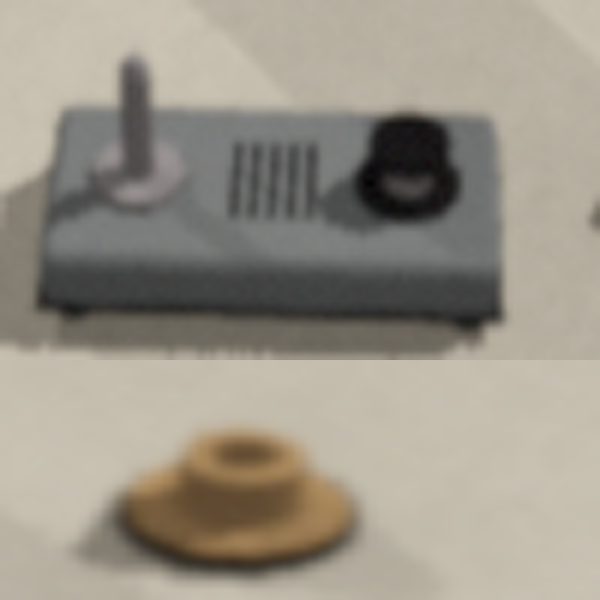

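Run:
```python
from h import *
d=load('top0');s=load('scene0')
def tile(im,c,r=(16,12),k=12):
    u,v=c; return cv2.resize(im['img'][v-r[1]:v+r[1],u-r[0]:u+r[0],::-1],None,fx=k,fy=k,interpolation=cv2.INTER_CUBIC)
cv2.imwrite('pics/t1.png',np.vstack([np.hstack([tile(d,(257,203)),tile(d,(465,200))]),np.hstack([tile(d,(362,150)),tile(d,(318,134))])]))
cv2.imwrite('pics/t2.png',np.vstack([np.hstack([tile(s,(374,212)),tile(s,(195,256))]),np.hstack([tile(s,(303,246)),tile(s,(348,253))])]))
```

```text
(no output)
```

View pics/t1.png

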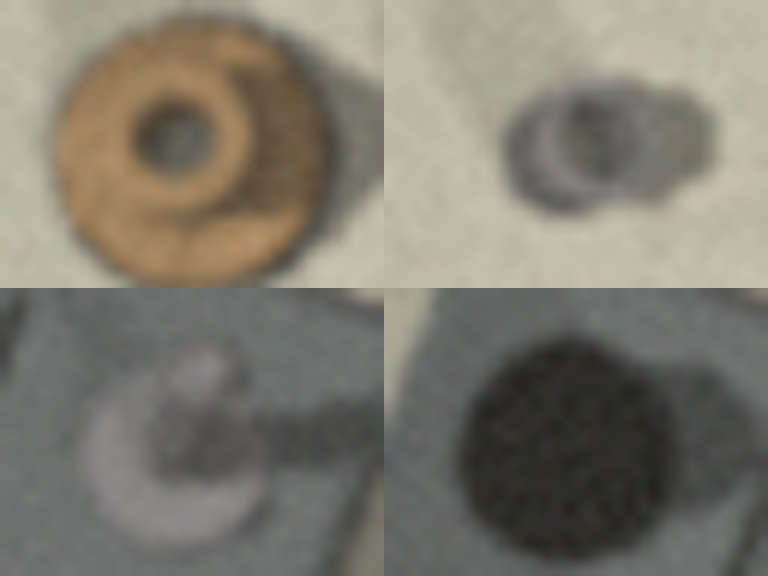

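View pics/t2.png

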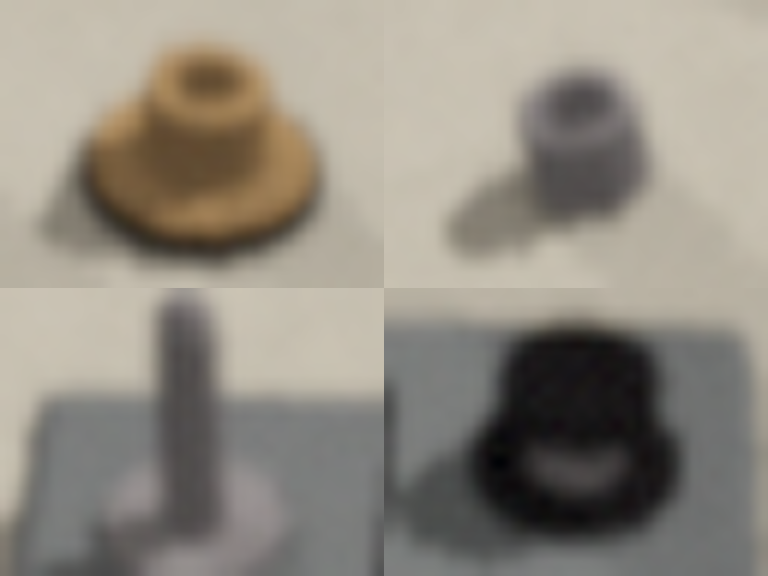

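Run:
```python
from h import *
d=load('top0');s=load('scene0')
def px(c,x,y): return c[0]-16+(x+.5)/12-.5, c[1]-12+(y+.5)/12-.5
def show(n,im,c,x,y,z):
    u,v=px(c,x,y); print(n,round(u,2),round(v,2),world(im,u,v,z).round(1))
show('hub T',d,(257,203),176,138,50); show('disc T',d,(257,203),192,151,24); show('hub S',s,(374,212),210,82,50)
show('coll T',d,(465,200),213,140,40); show('coll S',s,(195,256),197,102,40)
show('flange T',d,(362,150),175,162,63); show('tip T',d,(362,150),222,72,134);show('flange S',s,(303,246),193,520-288,63); show('tip S',s,(303,246),186,4,137)
show('btn T',d,(318,134),184,156,80); show('btn S',s,(348,253),195,75,89)
# cloud fits
for n in('top','scene'):
    P=np.load(f'pics/P_{n}.npy').reshape(-1,3)
    def sel(x,y,r,z0,z1):
        m=(np.hypot(P[:,0]-x,P[:,1]-y)<r)&(P[:,2]>z0)&(P[:,2]<z1); Q=P[m]; 
        return len(Q),np.median(Q,0).round(1) if len(Q) else None, ((Q.min(0)+Q.max(0))/2).round(1) if len(Q) else None
    print(n,'hub',sel(465,288,30,44,57),'coll',sel(475,-300,30,34,46),'sp',sel(590,0,60,85,140),'btn',sel(630,120,60,80,100))
```

```text
hub T 255.21 202.04 [463.1 286.7  50. ]
disc T 256.54 203.12 [464.1 286.5  24. ]
hub S 375.04 206.38 [466.1 285.4  50. ]
coll T 466.29 199.21 [ 475.9 -300.9   40. ]
coll S 194.96 252.04 [ 477.4 -301.7   40. ]
flange T 360.12 151.04 [606.7  -3.3  63. ]
tip T 364.04 143.54 [606.9  -6.2 134. ]
flange S 302.62 252.88 [606.9  -5.3  63. ]
tip S 302.04 233.88 [606.3  -4.3 137. ]
btn T 316.88 134.54 [648.2 117.7  80. ]
btn S 347.79 246.79 [650.5 117.2  89. ]
top hub (91, array([463.6, 286.7,  48.4]), array([464.8, 286.2,  49.6])) coll (56, array([ 476.9, -300.8,   38.3]), array([ 477.2, -301.4,   39.3])) sp (53, array([602. ,  -2.3, 125.1]), array([604.6,  -4.2, 112.2])) btn (163, array([652.2, 117.4,  88.1]), array([651.7, 117.4,  88.1]))
scene hub (51, array([467. , 286.1,  47.4]), array([468. , 284.8,  49.1])) coll (45, array([ 480.6, -304.2,   37.5]), array([ 479.7, -303.5,   38.6])) sp (82, array([611.9,  -6.2, 112.2]), array([610. ,  -5.5, 111. ])) btn (124, array([656.7, 115.2,  87. ]), array([652.5, 115.4,  85.9]))
```

Head at about (464.5, 286), collar (477, -301.5), spindle (606.8, -4.7), button (651, 117). The spindle-to-button distance is 130 mm, which checks out. The tray head, top-view (257,203), has a disc of about 66 mm in its crop. The others come to about 88 mm (158,201) and 46 mm (262,292), so the tray one is the part meant. First I turn the tool so that its x is world +y and its y is world +x.

Emit:
servo_tool([
  [[0, 0, 0], [0, 0, -0.1465]],
  [[0, 0, 0], [0, 0, -0.1465]],
  [[0, 0, 0], [0, 0, -0.1465]],
  [[0, 0, 0], [0, 0, -0.1465]],
  [[0, 0, 0], [0, 0, -0.1465]],
  [[0, 0, 0], [0, 0, -0.1465]],
  [[0, 0, 0], [0, 0, -0.1465]],
  [[0, 0, 0], [0, 0, -0.1465]],
], gripper=85)

```text
time: 0.9
position: [213.5, -506.7, 252.9]
eef_rot: [[-0.006, 1.0, -0.0], [1.0, 0.006, 0.001], [0.001, -0.0, -1.0]]
force: [0.4, 0.4, 0.7]
opening: 85.1
```

Emit:
servo_tool([
  [[39, 30, 0], [0, 0, 0]],
  [[39, 30, 0], [0, 0, 0]],
  [[39, 30, 0], [0, 0, 0]],
  [[39, 30, 0], [0, 0, 0]],
  [[39, 30, 0], [0, 0, 0]],
  [[39, 30, 0], [0, 0, 0]],
  [[39, 30, 0], [0, 0, 0]],
  [[39, 30, 0], [0, 0, 0]],
])

```text
time: 1.7
position: [454.3, -192.9, 253.2]
eef_rot: [[0.0, 1.0, -0.0], [1.0, -0.0, 0.0], [0.0, -0.0, -1.0]]
force: [0.6, -1.3, -0.5]
opening: 84.6
```

Emit:
servo_tool([
  [[48, 0, 0], [0, 0, 0]],
  [[48, 0, 0], [0, 0, 0]],
  [[48, 0, 0], [0, 0, 0]],
  [[48, 0, 0], [0, 0, 0]],
  [[48, 0, 0], [0, 0, 0]],
  [[48, 0, 0], [0, 0, 0]],
  [[48, 0, 0], [0, 0, 0]],
  [[48, 0, 0], [0, 0, 0]],
])

```text
time: 2.5
position: [453.0, 191.2, 253.2]
eef_rot: [[-0.0, 1.0, -0.0], [1.0, 0.0, -0.0], [-0.0, -0.0, -1.0]]
force: [1.1, 0.1, 0.4]
opening: 84.7
```

Emit:
servo_tool([
  [[48, 5.5, 0], [0, 0, 0]],
  [[48, 5.5, 0], [0, 0, 0]],
  [[0, 0, 40], [0, 0, 0]],
  [[0, 0, 40], [0, 0, 0]],
  [[0, 0, 35], [0, 0, 0]],
  [[0, 0, 35], [0, 0, 0]],
  [[0, 0, 0], [0, 0, 0]],
  [[0, 0, 0], [0, 0, 0]],
])

```text
time: 3.3
position: [464.5, 285.1, 103.7]
eef_rot: [[0.0, 1.0, -0.001], [1.0, -0.0, -0.0], [-0.0, -0.001, -1.0]]
force: [0.6, 1.0, -0.1]
opening: 85.1
```

Run:
```python
from h import *
print(manip.state()['position'].round(1))
d=grab('top','t3'); s=grab('scene','s3')
a=cv2.resize(d['img'][165:235,215:305,::-1],(540,420),interpolation=2);b=cv2.resize(s['img'][155:235,330:420,::-1],None,fx=2.5,fy=5.25,interpolation=2)
cv2.imwrite('pics/v3.png',np.hstack([a,cv2.resize(s['img'][165:235,350:390,::-1],(240,420),interpolation=2)]))
```

```text
[464.5 285.1 103.7]
```

View pics/v3.png

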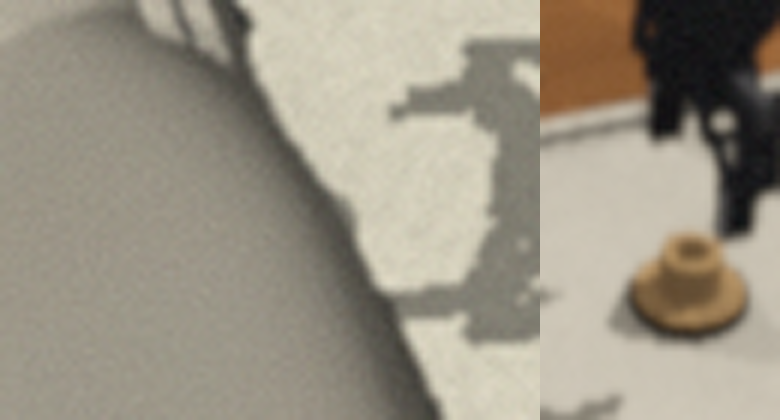

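The top view is blocked by the arm. In the scene view the open fingers straddle the head below. I descend, close, and lift a little.

Emit:
servo_tool([
  [[0.5, 0, 20], [0, 0, 0]],
  [[0.5, 0, 20], [0, 0, 0]],
  [[0, 0, 10], [0, 0, 0]],
  [[0, 0, 5], [0, 0, 0]],
  [[0, 0, 0], [0, 0, 0]],
  [[0, 0, 0], [0, 0, 0]],
  [[0, 0, 0], [0, 0, 0]],
  [[0, 0, 0], [0, 0, 0]],
])

```text
time: 4.2
position: [464.9, 286.3, 48.9]
eef_rot: [[0.0, 1.0, 0.001], [1.0, -0.0, 0.0], [0.0, 0.001, -1.0]]
force: [0.3, -0.4, -0.3]
opening: 85.2
```

Emit:
servo_tool([
  [[0, 0, 0], [0, 0, 0]],
  [[0, 0, 0], [0, 0, 0]],
  [[0, 0, 0], [0, 0, 0]],
  [[0, 0, 0], [0, 0, 0]],
  [[0, 0, 0], [0, 0, 0]],
  [[0, 0, 0], [0, 0, 0]],
  [[0, 0, 0], [0, 0, 0]],
  [[0, 0, 0], [0, 0, 0]],
], gripper=28)

```text
time: 5.0
position: [464.7, 286.2, 48.7]
eef_rot: [[0.0, 1.0, 0.0], [1.0, -0.0, 0.0], [0.0, 0.0, -1.0]]
force: [-1.3, -0.7, 5.8]
opening: 34.1
```

Emit:
servo_tool([
  [[0, 0, -5], [0, 0, 0]],
  [[0, 0, -10], [0, 0, 0]],
  [[0, 0, -15], [0, 0, 0]],
  [[0, 0, -20], [0, 0, 0]],
  [[0, 0, -30], [0, 0, 0]],
  [[0, 0, -40], [0, 0, 0]],
  [[0, 0, 0], [0, 0, 0]],
  [[0, 0, 0], [0, 0, 0]],
])

```text
time: 5.8
position: [464.9, 286.3, 169.4]
eef_rot: [[-0.0, 1.0, 0.002], [1.0, 0.0, 0.001], [0.001, 0.002, -1.0]]
force: [-0.1, -0.1, -0.8]
opening: 34.1
```

Run:
```python
from h import *
st=manip.state();print(st['position'].round(1),st['force'],st['opening'])
s=grab('scene','s4')
crop(s,'v4',330,130,420,220,6)
```

```text
[464.9 286.3 169.4] [-0.11506782 -0.08855933 -0.76360765] 34.14606217951311
```

View pics/v4.png

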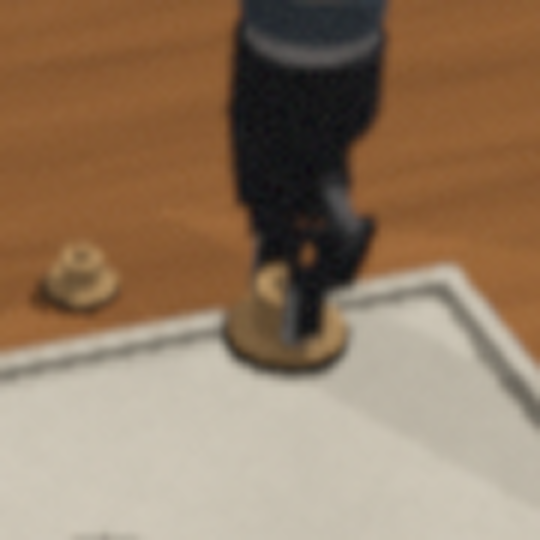

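The head is held by the hub and level, off the tray. Carrying it over the spindle.

Emit:
servo_tool([
  [[-41, 20, -8], [0, 0, 0]],
  [[-41, 20, -8], [0, 0, 0]],
  [[-41, 20, -8], [0, 0, 0]],
  [[-41, 20, -8], [0, 0, 0]],
  [[-41, 20, 0], [0, 0, 0]],
  [[-41, 20, 0], [0, 0, 0]],
  [[-30, 16, 0], [0, 0, 0]],
  [[-15, 6.3, 0], [0, 0, 0]],
])

```text
time: 6.65
position: [607.4, -7.6, 198.3]
eef_rot: [[0.003, 1.0, -0.003], [1.0, -0.003, 0.0], [0.0, -0.003, -1.0]]
force: [-0.1, 0.5, -1.5]
opening: 34.9
```

Emit:
servo_tool([
  [[0, 0, 0], [0, 0, 0]],
  [[0, 0, 0], [0, 0, 0]],
  [[0, 0, 0], [0, 0, 0]],
  [[0, 0, 5], [0, 0, 0]],
  [[0, 0, 5], [0, 0, 0]],
  [[0, 0, 5], [0, 0, 0]],
  [[0, 0, 0], [0, 0, 0]],
  [[0, 0, 0], [0, 0, 0]],
])

```text
time: 7.45
position: [606.8, -4.7, 185.1]
eef_rot: [[-0.0, 1.0, -0.0], [1.0, 0.0, 0.0], [0.0, -0.0, -1.0]]
force: [-0.4, -0.6, -1.4]
opening: 34.5
```

Run:
```python
from h import *
st=manip.state();print(st['position'].round(1),st['force'],st['opening'])
s=grab('scene','s5');d=grab('top','t5')
cv2.imwrite('pics/v5.png',np.hstack([cv2.resize(s['img'][190:280,260:350,::-1],(400,400),interpolation=2),cv2.resize(d['img'][90:190,310:410,::-1],(400,400),interpolation=2)]))
```

```text
[606.8  -4.7 185.1] [-0.37245942 -0.60004632 -1.40359325] 34.452794443224505
```

View pics/v5.png

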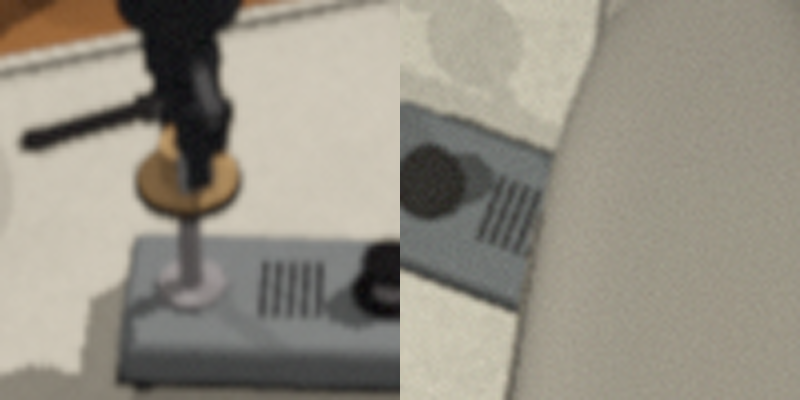

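The disc centre (189,180) sits over the spindle column (190,250) in the crop. I lower it while watching the force.

Emit:
servo_tool([
  [[0, 0, 4], [0, 0, 0]],
  [[0, 0, 4], [0, 0, 0]],
  [[0, 0, 3], [0, 0, 0]],
  [[0, 0, 3], [0, 0, 0]],
  [[0, 0, 3], [0, 0, 0]],
  [[0, 0, 3], [0, 0, 0]],
  [[0, 0, 0], [0, 0, 0]],
  [[0, 0, 0], [0, 0, 0]],
])

```text
time: 8.35
position: [606.8, -4.8, 165.2]
eef_rot: [[-0.0, 1.0, -0.0], [1.0, 0.0, 0.0], [0.0, -0.0, -1.0]]
force: [-1.2, -0.1, -0.3]
opening: 34.7
```

Emit:
servo_tool([
  [[0, 0, 4], [0, 0, 0]],
  [[0, 0, 4], [0, 0, 0]],
  [[0, 0, 4], [0, 0, 0]],
  [[0, 0, 4], [0, 0, 0]],
  [[0, 0, 4], [0, 0, 0]],
  [[0, 0, 4], [0, 0, 0]],
  [[0, 0, 0], [0, 0, 0]],
  [[0, 0, 0], [0, 0, 0]],
])

```text
time: 9.15
position: [606.7, -4.8, 141.0]
eef_rot: [[0.0, 1.0, -0.001], [1.0, -0.0, 0.0], [0.0, -0.001, -1.0]]
force: [-2.6, 0.0, -1.5]
opening: 34.6
```

Emit:
servo_tool([
  [[0, 0, 5], [0, 0, 0]],
  [[0, 0, 5], [0, 0, 0]],
  [[0, 0, 5], [0, 0, 0]],
  [[0, 0, 5], [0, 0, 0]],
  [[0, 0, 5], [0, 0, 0]],
  [[0, 0, 5], [0, 0, 0]],
  [[0, 0, 5], [0, 0, 0]],
  [[0, 0, 0], [0, 0, 0]],
])

```text
time: 9.95
position: [606.7, -4.8, 105.3]
eef_rot: [[0.0, 1.0, -0.001], [1.0, -0.0, 0.0], [0.0, -0.001, -1.0]]
force: [-3.5, 1.5, -3.0]
opening: 34.4
```

Emit:
servo_tool([
  [[0, -1, 0], [0, 0, 0]],
  [[0, 0, 2], [0, 0, 0]],
  [[0, 0, 1], [0, 0, 0]],
  [[0, 0, 1], [0, 0, 0]],
  [[0, 0, 0.5], [0, 0, 0]],
  [[0, 0, 0], [0, 0, 0]],
  [[0, 0, 0], [0, 0, 0]],
  [[0, 0, 0], [0, 0, 0]],
])

```text
time: 10.75
position: [605.9, -4.9, 101.8]
eef_rot: [[-0.0, 1.0, 0.0], [1.0, 0.0, -0.0], [-0.0, 0.0, -1.0]]
force: [1.2, 0.4, -1.4]
opening: 34.6
```

Emit:
servo_tool([
  [[0, 0, 0.5], [0, 0, 0]],
  [[0, 0, 0.5], [0, 0, 0]],
  [[0, 0, 0.5], [0, 0, 0]],
  [[0, 0, 0.5], [0, 0, 0]],
  [[0, 0, 0], [0, 0, 0]],
  [[0, 0, 0], [0, 0, 0]],
  [[0, 0, 0], [0, 0, 0]],
  [[0, 0, 0], [0, 0, 0]],
])

```text
time: 11.55
position: [605.9, -4.9, 99.8]
eef_rot: [[0.0, 1.0, 0.0], [1.0, -0.0, -0.0], [-0.0, 0.0, -1.0]]
force: [0.1, -0.3, -0.6]
opening: 34.5
```

Emit:
servo_tool([
  [[0, 0, 0.5], [0, 0, 0]],
  [[0, 0, 0.5], [0, 0, 0]],
  [[0, 0, 0.3], [0, 0, 0]],
  [[0, 0, 0.2], [0, 0, 0]],
  [[0, 0, 0], [0, 0, 0]],
  [[0, 0, 0], [0, 0, 0]],
  [[0, 0, 0], [0, 0, 0]],
  [[0, 0, 0], [0, 0, 0]],
])

```text
time: 12.35
position: [605.9, -4.8, 99.7]
eef_rot: [[-0.0, 1.0, 0.001], [1.0, 0.0, -0.0], [-0.0, 0.001, -1.0]]
force: [-3.9, -0.1, 12.2]
opening: 34.6
```

Contact: 12 N at TCP z 99.7, the expected seat height. Releasing and rising.

Emit:
servo_tool([
  [[0, 0, -0.5], [0, 0, 0]],
  [[0, 0, 0], [0, 0, 0]],
  [[0, 0, 0], [0, 0, 0]],
  [[0, 0, 0], [0, 0, 0]],
  [[0, 0, 0], [0, 0, 0]],
  [[0, 0, 0], [0, 0, 0]],
  [[0, 0, 0], [0, 0, 0]],
  [[0, 0, 0], [0, 0, 0]],
], gripper=85)

```text
time: 13.15
position: [605.8, -4.9, 98.7]
eef_rot: [[0.0, 1.0, -0.0], [1.0, -0.0, -0.0], [-0.0, -0.0, -1.0]]
force: [0.2, 0.5, -0.3]
opening: 85.0
```

Emit:
servo_tool([
  [[0, 0, -10], [0, 0, 0]],
  [[0, 0, -20], [0, 0, 0]],
  [[0, 0, -30], [0, 0, 0]],
  [[0, 0, -30], [0, 0, 0]],
  [[0, 0, -10], [0, 0, 0]],
  [[-30, -20, 0], [0, 0, 0]],
  [[-40, -20, 0], [0, 0, 0]],
  [[-40, -20, 0], [0, 0, 0]],
])

```text
time: 13.95
position: [545.0, -115.4, 198.9]
eef_rot: [[-0.002, 1.0, 0.0], [1.0, 0.002, -0.0], [-0.0, 0.0, -1.0]]
force: [0.7, -0.3, -0.0]
opening: 85.1
```

Run:
```python
from h import *
st=manip.state();print(st['position'].round(1),st['force'],st['opening'])
s=grab('scene','s6');d=grab('top','t6')
cv2.imwrite('pics/v6.png',np.hstack([cv2.resize(s['img'][190:280,260:350,::-1],(400,400),interpolation=2),cv2.resize(d['img'][90:190,310:410,::-1],(400,400),interpolation=2)]))
P=cloud(s);m=(np.hypot(P[...,0]-607,P[...,1]+4.7)<36)&(P[...,2]>64)
print(np.sort(P[m][:,2])[::-8])
```

```text
[ 545.  -115.4  198.9] [ 7.17086923e-01 -2.84798839e-01 -6.28291664e-04] 85.11159058506202
[136.72274331 132.55445965 129.86396595 125.23046465 119.75930267
 111.86115326 104.36267028 102.10278226 100.60868416  99.92490434
  99.47339282  98.88631044  97.98495437  97.38553738  96.6554748
  95.17784311  92.91864493  89.36932673  87.65451577  84.77297896
  82.63062736  80.72746787  78.63208162  76.85548275  76.21971486
  75.90568586  75.55530456  75.1698865   74.7040206   74.36164241
  74.06118143  73.77991931  73.50676476  73.11313006  72.91053824
  72.51595222  72.31582693  71.92462987  71.7469518   71.54241067
  71.33063442  70.88071289  70.58700111  69.79643151  69.05883241
  68.27298689  67.44972058  66.6545781   65.05008442]
```

View pics/v6.png

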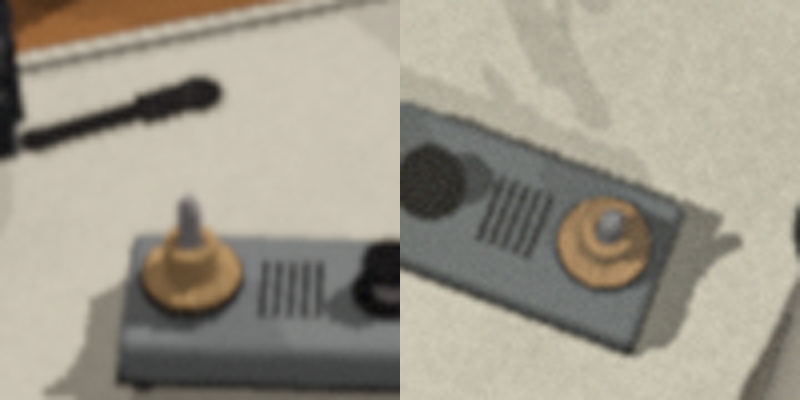

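The head is home: hub top about 100 mm, flat, spindle through it. On to the collar.

Emit:
servo_tool([
  [[-40, -15, 0], [0, 0, 0]],
  [[-45, -17, 0], [0, 0, 0]],
  [[-45, -17, 0], [0, 0, 0]],
  [[-40, -14, 0], [0, 0, 0]],
  [[-16.8, -5.8, 20], [0, 0, 0]],
  [[0, 0, 35], [0, 0, 0]],
  [[0, 0, 30], [0, 0, 0]],
  [[0, 0, 10], [0, 0, 0]],
])

```text
time: 14.85
position: [476.0, -300.6, 101.0]
eef_rot: [[0.0, 1.0, -0.003], [1.0, -0.0, 0.003], [0.003, -0.003, -1.0]]
force: [-0.4, 0.8, 0.5]
opening: 84.6
```

Run:
```python
from h import *
st=manip.state();print(st['position'].round(1),st['force'],st['opening'])
s=grab('scene','s7');crop(s,'v7',150,200,240,290,6)
```

```text
[ 476.  -300.6  101. ] [-0.35878119  0.84564616  0.51109541] 84.64940099060243
```

View pics/v7.png

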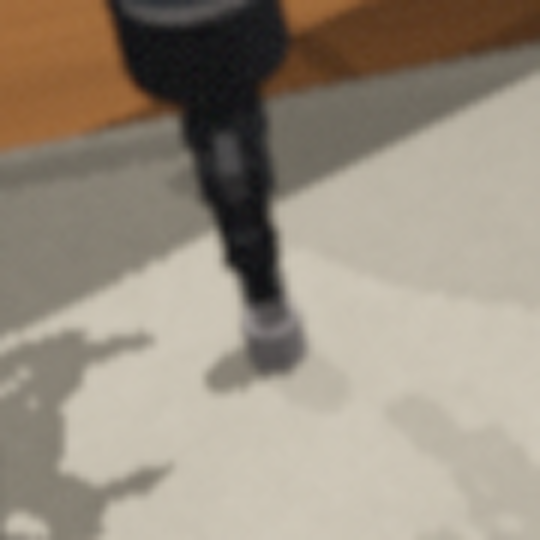

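The fingers are over the collar, with the collar top at (272,325) in the crop. Descending and gripping.

Emit:
servo_tool([
  [[0, 0, 15], [0, 0, 0]],
  [[0, 0, 20], [0, 0, 0]],
  [[0, 0, 20], [0, 0, 0]],
  [[0, 0, 8], [0, 0, 0]],
  [[0, 0, 2], [0, 0, 0]],
  [[0, 0, 0], [0, 0, 0]],
  [[0, 0, 0], [0, 0, 0]],
  [[0, 0, 0], [0, 0, 0]],
])

```text
time: 15.7
position: [477.5, -301.9, 39.7]
eef_rot: [[-0.0, 1.0, 0.001], [1.0, 0.0, -0.001], [-0.001, 0.001, -1.0]]
force: [0.3, 0.8, 0.4]
opening: 84.9
```

Emit:
servo_tool([
  [[0, 0, 0], [0, 0, 0]],
  [[0, 0, 0], [0, 0, 0]],
  [[0, 0, 0], [0, 0, 0]],
  [[0, 0, 0], [0, 0, 0]],
  [[0, 0, 0], [0, 0, 0]],
  [[0, 0, 0], [0, 0, 0]],
  [[0, 0, 0], [0, 0, 0]],
  [[0, 0, 0], [0, 0, 0]],
], gripper=22)

```text
time: 16.5
position: [477.2, -301.7, 39.1]
eef_rot: [[-0.0, 1.0, 0.0], [1.0, 0.0, -0.0], [-0.0, 0.0, -1.0]]
force: [-1.0, 0.1, 5.5]
opening: 27.5
```

Emit:
servo_tool([
  [[0, 0, -5], [0, 0, 0]],
  [[0, 0, -10], [0, 0, 0]],
  [[0, 0, -20], [0, 0, 0]],
  [[0, 0, -30], [0, 0, 0]],
  [[0, 0, -35], [0, 0, 0]],
  [[0, 0, -35], [0, 0, 0]],
  [[0, 0, -15], [0, 0, 0]],
  [[0, 0, 0], [0, 0, 0]],
])

```text
time: 17.3
position: [477.8, -302.3, 191.8]
eef_rot: [[-0.0, 1.0, 0.004], [1.0, 0.0, -0.003], [-0.003, 0.004, -1.0]]
force: [0.4, -0.5, -1.3]
opening: 27.1
```

Run:
```python
from h import *
st=manip.state();print(st['position'].round(1),st['force'],st['opening'])
s=grab('scene','s8');crop(s,'v8',150,180,240,270,6)
```

```text
[ 477.8 -302.3  191.8] [ 0.40154799 -0.48166504 -1.29401083] 27.10937876813968
```

View pics/v8.png

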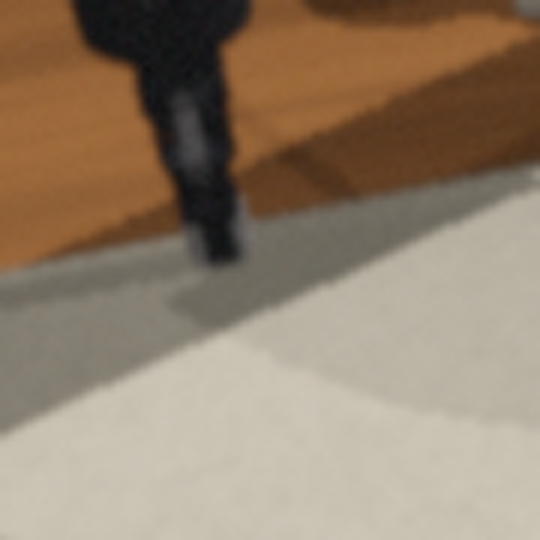

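The collar is held at opening 27 and its spot on the tray is empty. Carrying it to the spindle.

Emit:
servo_tool([
  [[30, 13, 0], [0, 0, 0]],
  [[43, 19, 0], [0, 0, 0]],
  [[43, 19, 0], [0, 0, 0]],
  [[43, 19, 0], [0, 0, 0]],
  [[43, 19, 0], [0, 0, 0]],
  [[43, 19, 0], [0, 0, 0]],
  [[35, 15, 0], [0, 0, 0]],
  [[16.7, 6, 0], [0, 0, 0]],
])

```text
time: 18.15
position: [606.2, -1.8, 186.9]
eef_rot: [[-0.003, 1.0, -0.003], [1.0, 0.003, 0.001], [0.001, -0.003, -1.0]]
force: [-0.0, -0.9, -1.7]
opening: 27.6
```

Emit:
servo_tool([
  [[0, 0, 0], [0, 0, 0]],
  [[0, 0, 0], [0, 0, 0]],
  [[0, 0, 0], [0, 0, 0]],
  [[0, 0, 5], [0, 0, 0]],
  [[0, 0, 5], [0, 0, 0]],
  [[0, 0, 5], [0, 0, 0]],
  [[0, 0, 0], [0, 0, 0]],
  [[0, 0, 0], [0, 0, 0]],
])

```text
time: 18.95
position: [606.0, -5.1, 173.6]
eef_rot: [[0.0, 1.0, -0.0], [1.0, -0.0, 0.0], [0.0, -0.0, -1.0]]
force: [0.2, -0.0, -0.8]
opening: 27.3
```

Run:
```python
from h import *
st=manip.state();print(st['position'].round(1),st['force'],st['opening'])
s=grab('scene','s9');crop(s,'v9',270,190,340,260,8)
```

```text
[606.   -5.1 173.6] [ 0.17888887 -0.00412678 -0.76981307] 27.261956269342075
```

View pics/v9.png

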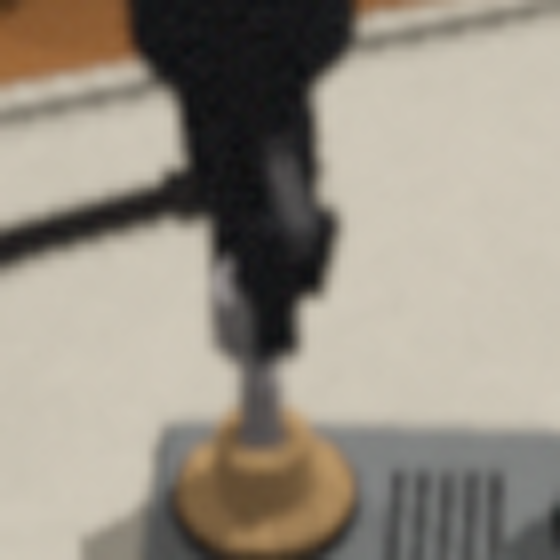

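The collar, around (250,340), lines up with the spindle at (262,400), so I lower it.

Emit:
servo_tool([
  [[0, 0, 4], [0, 0, 0]],
  [[0, 0, 4], [0, 0, 0]],
  [[0, 0, 3], [0, 0, 0]],
  [[0, 0, 3], [0, 0, 0]],
  [[0, 0, 3], [0, 0, 0]],
  [[0, 0, 3], [0, 0, 0]],
  [[0, 0, 0], [0, 0, 0]],
  [[0, 0, 0], [0, 0, 0]],
])

```text
time: 19.8
position: [605.9, -4.9, 153.6]
eef_rot: [[-0.0, 1.0, -0.001], [1.0, 0.0, 0.0], [0.0, -0.001, -1.0]]
force: [-0.5, 0.9, -1.0]
opening: 27.6
```

Emit:
servo_tool([
  [[0, 0, 4], [0, 0, 0]],
  [[0, 0, 4], [0, 0, 0]],
  [[0, 0, 4], [0, 0, 0]],
  [[0, 0, 4], [0, 0, 0]],
  [[0, 0, 3], [0, 0, 0]],
  [[0, 0, 3], [0, 0, 0]],
  [[0, 0, 0], [0, 0, 0]],
  [[0, 0, 0], [0, 0, 0]],
])

```text
time: 20.6
position: [605.8, -4.9, 131.4]
eef_rot: [[-0.0, 1.0, -0.001], [1.0, 0.0, 0.0], [0.0, -0.001, -1.0]]
force: [-2.3, 1.7, -2.7]
opening: 27.7
```

Emit:
servo_tool([
  [[0, 0, 1], [0, 0, 0]],
  [[0, 0, 0.7], [0, 0, 0]],
  [[0, 0, 0.5], [0, 0, 0]],
  [[0, 0, 0.5], [0, 0, 0]],
  [[0, 0, 0], [0, 0, 0]],
  [[0, 0, 0], [0, 0, 0]],
  [[0, 0, 0], [0, 0, 0]],
  [[0, 0, 0], [0, 0, 0]],
])

```text
time: 21.4
position: [606.0, -4.7, 129.3]
eef_rot: [[-0.0, 1.0, 0.0], [1.0, 0.0, 0.0], [0.0, 0.0, -1.0]]
force: [-3.3, 4.2, 0.8]
opening: 27.3
```

Emit:
servo_tool([
  [[0.7, -0.6, 0], [0, 0, 0]],
  [[0, 0, 0.4], [0, 0, 0]],
  [[0, 0, 0.4], [0, 0, 0]],
  [[0, 0, 0.4], [0, 0, 0]],
  [[0, 0, 0], [0, 0, 0]],
  [[0, 0, 0], [0, 0, 0]],
  [[0, 0, 0], [0, 0, 0]],
  [[0, 0, 0], [0, 0, 0]],
])

```text
time: 22.2
position: [605.8, -4.4, 128.1]
eef_rot: [[0.0, 1.0, 0.001], [1.0, -0.0, -0.0], [-0.0, 0.001, -1.0]]
force: [0.3, -1.5, 3.3]
opening: 27.7
```

Emit:
servo_tool([
  [[0, 0, 0.3], [0, 0, 0]],
  [[0, 0, 0.3], [0, 0, 0]],
  [[0, 0, 0.2], [0, 0, 0]],
  [[0, 0, 0], [0, 0, 0]],
  [[0, 0, 0], [0, 0, 0]],
  [[0, 0, 0], [0, 0, 0]],
  [[0, 0, 0], [0, 0, 0]],
  [[0, 0, 0], [0, 0, 0]],
])

```text
time: 23.0
position: [605.8, -4.5, 128.1]
eef_rot: [[0.0, 1.0, 0.002], [1.0, -0.0, -0.001], [-0.001, 0.002, -1.0]]
force: [-0.5, -2.5, 9.5]
opening: 27.8
```

It stops at 128.1 with 9.5 N, resting on the hub. Releasing, rising and looking.

Emit:
servo_tool([
  [[0, 0, -0.5], [0, 0, 0]],
  [[0, 0, 0], [0, 0, 0]],
  [[0, 0, 0], [0, 0, 0]],
  [[0, 0, 0], [0, 0, 0]],
  [[0, 0, 0], [0, 0, 0]],
  [[0, 0, 0], [0, 0, 0]],
  [[0, 0, 0], [0, 0, 0]],
  [[0, 0, 0], [0, 0, 0]],
], gripper=85)

```text
time: 23.8
position: [605.5, -4.2, 127.5]
eef_rot: [[-0.0, 1.0, -0.0], [1.0, 0.0, 0.0], [0.0, -0.0, -1.0]]
force: [-0.3, -0.5, 1.1]
opening: 85.1
```

Emit:
servo_tool([
  [[0, 0, -10], [0, 0, 0]],
  [[0, 0, -20], [0, 0, 0]],
  [[0, 0, -30], [0, 0, 0]],
  [[0, 0, -12.4], [0, 0, 0]],
  [[30, 10, 0], [0, 0, 0]],
  [[40, 15, 0], [0, 0, 0]],
  [[40, 15, 0], [0, 0, 0]],
  [[12, 5, 0], [0, 0, 0]],
])

```text
time: 24.6
position: [651.1, 121.1, 199.7]
eef_rot: [[-0.003, 1.0, 0.0], [1.0, 0.003, 0.001], [0.001, 0.0, -1.0]]
force: [-0.3, 0.3, -0.2]
opening: 84.6
```

Run:
```python
from h import *
st=manip.state();print(st['position'].round(1),st['force'],st['opening'])
s=grab('scene','s10');crop(s,'v10',260,190,380,290,6)
P=cloud(s);m=(np.hypot(P[...,0]-607,P[...,1]+4.7)<22)&(P[...,2]>70)
print(np.sort(P[m][:,2])[::-6].round(0))
```

```text
[651.1 121.1 199.7] [-0.34318652  0.31762947 -0.16812769] 84.63070176214748
[137. 134. 131. 129. 128. 127. 127. 126. 126. 125. 124. 122. 120. 118.
 117. 114. 112. 110. 109. 107. 103. 102. 101.  99.  98.  97.  96.  94.
  92.  90.  88.  85.  83.  83.  79.  77.  77.  75.  74.  73.  73.  71.]
```

View pics/v10.png

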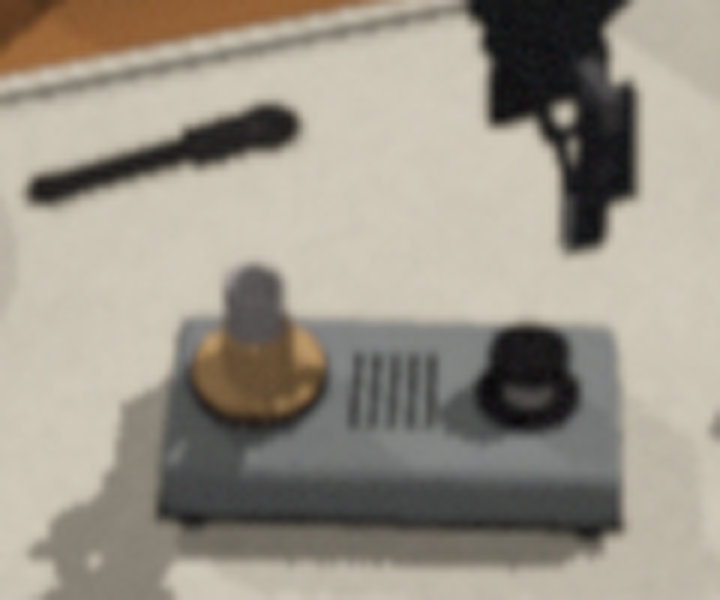

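The collar sits on the hub, top about 129 mm. I close the fingers and come down towards the button.

Emit:
servo_tool([
  [[0, 0, 10], [0, 0, 0]],
  [[0, 0, 20], [0, 0, 0]],
  [[0, 0, 20], [0, 0, 0]],
  [[0, 0, 15], [0, 0, 0]],
  [[0, 0, 10], [0, 0, 0]],
  [[0, 0, 3], [0, 0, 0]],
  [[0, 0, 0], [0, 0, 0]],
  [[0, 0, 0], [0, 0, 0]],
], gripper=0)

```text
time: 25.45
position: [650.8, 117.4, 122.7]
eef_rot: [[0.0, 1.0, 0.001], [1.0, -0.0, 0.0], [0.0, 0.001, -1.0]]
force: [-0.2, 0.9, -0.4]
opening: 0.1
```

Emit:
servo_tool([
  [[0, 0, 0], [0, 0, 0]],
  [[0, 0, 1], [0, 0, 0]],
  [[0, 0, 1], [0, 0, 0]],
  [[0, 0, 1], [0, 0, 0]],
  [[0, 0, 1], [0, 0, 0]],
  [[0, 0, 0], [0, 0, 0]],
  [[0, 0, 0], [0, 0, 0]],
  [[0, 0, 0], [0, 0, 0]],
])

```text
time: 26.25
position: [650.5, 117.8, 118.0]
eef_rot: [[-0.0, 1.0, 0.0], [1.0, 0.0, 0.0], [0.0, 0.0, -1.0]]
force: [-0.7, 0.0, 0.0]
opening: -0.4
```

Emit:
servo_tool([
  [[0, 0, 1.5], [0, 0, 0]],
  [[0, 0, 1.5], [0, 0, 0]],
  [[0, 0, 1], [0, 0, 0]],
  [[0, 0, 1], [0, 0, 0]],
  [[0, 0, 0.5], [0, 0, 0]],
  [[0, 0, 0], [0, 0, 0]],
  [[0, 0, 0], [0, 0, 0]],
  [[0, 0, 0], [0, 0, 0]],
])

```text
time: 27.05
position: [650.5, 117.8, 112.5]
eef_rot: [[0.0, 1.0, 0.0], [1.0, -0.0, -0.0], [-0.0, 0.0, -1.0]]
force: [-0.8, 0.4, -0.1]
opening: 0.3
```

Emit:
servo_tool([
  [[0, 0, 0.5], [0, 0, 0]],
  [[0, 0, 0.5], [0, 0, 0]],
  [[0, 0, 0], [0, 0, 0]],
  [[0, 0, 0], [0, 0, 0]],
  [[0, 0, 0], [0, 0, 0]],
  [[0, 0, 0], [0, 0, 0]],
  [[0, 0, 0], [0, 0, 0]],
  [[0, 0, 0], [0, 0, 0]],
])

```text
time: 27.85
position: [650.5, 117.8, 111.5]
eef_rot: [[0.0, 1.0, 0.0], [1.0, -0.0, 0.0], [0.0, 0.0, -1.0]]
force: [0.8, 0.2, 0.9]
opening: -0.1
```

Emit:
servo_tool([
  [[0, 0, 0.5], [0, 0, 0]],
  [[0, 0, 0.5], [0, 0, 0]],
  [[0, 0, 0], [0, 0, 0]],
  [[0, 0, 0], [0, 0, 0]],
  [[0, 0, 0], [0, 0, 0]],
  [[0, 0, 0], [0, 0, 0]],
  [[0, 0, 0], [0, 0, 0]],
  [[0, 0, 0], [0, 0, 0]],
])

```text
time: 28.65
position: [650.5, 117.8, 110.5]
eef_rot: [[0.0, 1.0, 0.0], [1.0, -0.0, 0.0], [0.0, 0.0, -1.0]]
force: [-0.2, -0.6, 3.0]
opening: 0.0
```

Emit:
servo_tool([
  [[0, 0, 0.5], [0, 0, 0]],
  [[0, 0, 0.5], [0, 0, 0]],
  [[0, 0, 0], [0, 0, 0]],
  [[0, 0, 0], [0, 0, 0]],
  [[0, 0, 0], [0, 0, 0]],
  [[0, 0, 0], [0, 0, 0]],
  [[0, 0, 0], [0, 0, 0]],
  [[0, 0, 0], [0, 0, 0]],
])

```text
time: 29.45
position: [650.5, 117.8, 109.5]
eef_rot: [[-0.0, 1.0, 0.0], [1.0, 0.0, 0.0], [0.0, 0.0, -1.0]]
force: [0.3, 0.3, 3.4]
opening: -0.4
```

Contact is at about TCP z 111, as expected. I press on to z 101.

Emit:
servo_tool([
  [[0, 0, 2], [0, 0, 0]],
  [[0, 0, 2], [0, 0, 0]],
  [[0, 0, 2], [0, 0, 0]],
  [[0, 0, 1.5], [0, 0, 0]],
  [[0, 0, 1], [0, 0, 0]],
  [[0, 0, 0], [0, 0, 0]],
  [[0, 0, 0], [0, 0, 0]],
  [[0, 0, 0], [0, 0, 0]],
])

```text
time: 30.25
position: [650.5, 117.8, 101.1]
eef_rot: [[-0.0, 1.0, 0.0], [1.0, 0.0, 0.0], [0.0, 0.0, -1.0]]
force: [-0.1, 0.2, 6.5]
opening: -0.0
```

Run:
```python
from h import *
st=manip.state();print(st['position'].round(1),st['force'],st['opening'])
s=grab('scene','s11');crop(s,'v11',260,190,380,290,6)
```

```text
[650.5 117.8 101.1] [-0.10423788  0.23259746  6.48189815] -0.02578672170513877
```

View pics/v11.png

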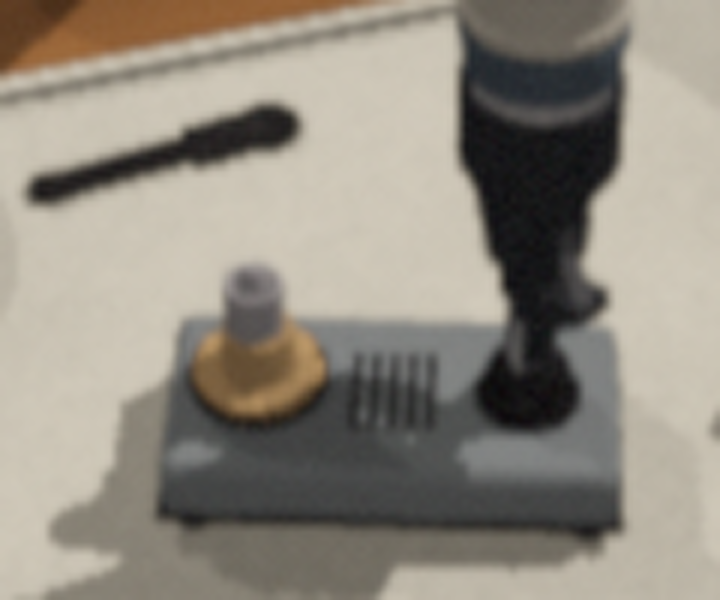

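View pics/s11.png

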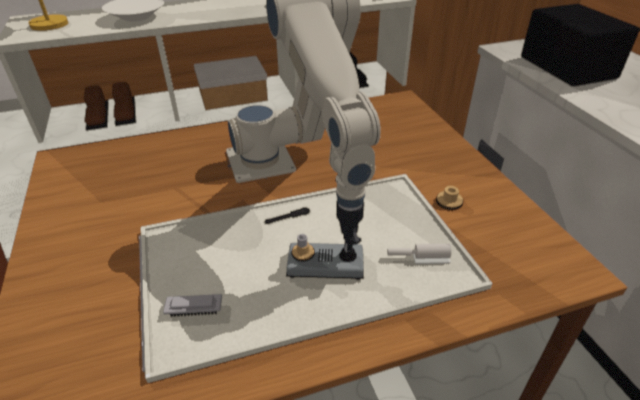

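The button is held at about 10 mm: the force is 6.5 N and 6 N is expected. Head and collar are in place in the crop (260,340), and the bystanders haven't moved. Handing in.

```bash
python3 -c "
from station import manip
print(manip.hand_in())"
```

```text
the job is handed in; nothing more can be done
None
```

The polisher job was handed in at about 30 s, with the fingertips still holding the run button about half way down. `hand_in()` gave no verdict.

- **Brush head:** I took the 68 mm head from the tray, not the larger or smaller ones on the table. I threaded it hub up onto the spindle until it stopped with 12 N at the expected seat height. After release the depth reading put the hub top at about 100 mm, against 101 mm expected.
- **Collar:** I threaded it down until it stopped on the hub with 9.5 N. After release its top read about 129 mm, as expected. It touched the spindle lightly on the way down (about 5 N sideways), which a shift of under 1 mm relieved.
- **Button:** The fingertips met the cap at about TCP z 111 and pressed it to 101.1, so about 10 mm. The force there was 6.5 N, against 6 N expected at half travel.
- **Bystanders:** In the last picture the shoe brush, lint roller and shoe horn are where they were at the start.

No check failed. The button travel was worked out from TCP height and force, not read directly.

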